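Hang the wash basket on the drip rack

TASK

Take the wash basket with the blue grip out of the white dish and hang it on the drip rack, in the empty place between the two baskets with grey grips. Lower it through the gap without pushing the other baskets about, feel gently along the middle saddle until the hook finds its slot, and let go only when the hook is fully home in the slot. Lean only lightly on the rack, and do not upset the oil bottle.

Things in the scene. Friction and masses are not known exactly. Their poses are not given: they have to be found in the camera images.
- blue_basket: Basket to hang: rectangular stainless wire basket, 36 (x) x 32 (y) x 30 (z) mm, with a brass movement fixed in it, 0.1 to 0.25 kg. Origin: centre of its underside, z up. A flat strap hook rises on the outside of its +x wall and carries a blue grip on top (total height 143 mm).
- blue_grip (a point): In the blue moulded grip, at (26.5, 0, 127) mm in the basket's frame, same axes; place for the TCP. The grip is 8 mm thick in x, 22 mm wide in y and spans z = 107 to 143 mm of the basket, on a 5 mm wide neck; take it across its 8 mm from above, fingertips above z = 99 mm.
- blue_basket_hook (a point): Middle of the underside of the hook's bend, at (26.5, 0, 95) mm in the basket's frame, same axes. The strap is 5 mm wide in y, 2.5 mm thick. The mouth, open downwards, is 12 mm wide in x between the front leg (basket side) and the 14 mm long back leg (+x side, its lower end at basket z = 83.5 mm).
- drip_rack: Steel drip rack, fixed. Origin under the middle of its rail at bench height; x points from the baskets' side to the back, y along the rail, z up. Drip plate 120 x 246 mm, rim 15 mm high; posts 136 mm high at y = +/-106 mm; flat rail 5 mm thick, top at z = 117 mm; steady bar 8 mm thick at z = 66 mm, front at x = -4.5 mm. Baskets hang on its -x side, axes parallel to the rack's.
- gap_mark (a point): Rack point (0, 0, 128) mm: middle of the empty place, at saddle-top height; axes as the rack's. The middle saddle (white plastic, 46 mm long in y, 9 mm thick in x, flat top at z = 128) is clamped by hand: its slot lies anywhere within 10 mm of this mark along y, is not reported and does not yield. The front leg goes before the saddle, the back leg behind it.
- seat_level (a point): Rack point (0, 0, 121) mm: height of the slot floors; axes as the rack's. Each saddle has one slot in the middle of its length, straight through in x: 6.5 mm wide in y, 7 mm deep, square edges without lead-in. With the bend on a saddle's flat top the hook point is at z = 128 mm, home in the slot at 121 mm; hung baskets lean up to 0.1 rad. A touch-down at 12 mm/s strikes with over 20 N: go slower.
- left_basket: Loose basket, same size, shape and frame as the blue one but with a grey grip, hanging in the slot of a saddle fixed at rack y = +45 mm.
- right_basket: Loose basket, same size, shape and frame as the blue one but with a grey grip, hanging in the slot of a saddle fixed at rack y = -45 mm. Between the two grey-gripped baskets the gap is 58 mm wide.
- dish: White shallow dish 85 (x) x 110 (y) mm, rim 12 mm high, floor 4 mm thick, fixed; the blue basket stands in it. Origin: centre of its underside.
- oil_bottle: Loose amber oil bottle with a white cap, 31 mm across, 60 mm high; origin at the centre of its underside. Bystander.

How it is judged:
By the outcome, as a careful person would: the job done as asked, in the order asked, and still so for the second after the job is handed in, with the robot touching nothing.
It also fails if it takes over 58 s, if anything falls off the work surface, if the arm or the gripper's body presses on something with over 40 N, if the wrist force passes 120 N, or if a joint passes its speed limit or range.

ROBOT

A 6-joint arm with a two-finger parallel gripper is mounted at the origin on a cart in front of the work surface, level with it; the furniture and walls round the work are solid. World frame = base frame: x ahead of the robot, y to its left, z up, the work surface at z = 0. Lengths are in mm, angles in degrees, forces in N, time in s.
With the tool pointing down it reaches from about 200 to 875 mm from the base axis. Payload 3.4 kg.
Tool frame: the origin (TCP) lies between the finger pads, 19 mm behind the fingertips; this is the grasp point; x points along the fingers, y is the direction in which the jaws open and shut, and the axes are right-handed (so a half turn about x gives the same grasp; the last joint's range is limited). The gripper opens to 94 mm and grips with 3 to 60 N. Pads are 16 mm wide; open, the fingers measure 119 mm over their backs; the gripper's body (75 mm by 177 mm) begins 78 mm behind the grasp point.
Start: joints at [67.781, 15.808, 86.224, -0, 77.962, -6.933], TCP at [151.612, 554.687, 224.293] pointing down, gripper open.
Joint ranges: [-165.64, 165.64], [-43.16, 119.46], [12.63, 154.43], [-67.54, 247.53], [6.08, 155.33], [-154.97, 154.97]. Speed limits (degrees/s): [147.25, 147.25, 180, 180, 180, 180].

INTERFACE

Orientations are given as [roll, pitch, yaw] about the fixed x, y, z axes, in that order (R = Rz(yaw) Ry(pitch) Rx(roll)).
In Python, from station import env, optics, models gives the robot as it stands.
- The arm moves only by the shell command python3 -m creep 'ROWS' [FORCE]. ROWS is JSON, a list of rows, each a list of 7 numbers: the finger opening in mm, from 0 to 94, then the shift along the tool's x, y, z in units of 30 mm (1.0 is 30 mm), then the turn, a rotation vector about the tool's x, y, z in units of 8 degrees (1.0 is 8 degrees). In form: [[fingers, x, y, z, wx, wy, wz], ...]. A call has 1 to 5 rows; each row is the pose to reach, as a shift and turn from the pose commanded when the call began, along the tool's axes at that moment; what a row does not reach only later rows make up. A row lasts 1/8 s, in which the tool goes at most 62.5 mm and 10.7 degrees, less where a joint would pass 70% of its speed; a pose out of reach is approached as far as the arm can. A call with a gripper value outside its range is refused whole. The fingers move at their own pace and stop on an object; FORCE is the grip in N (left out, the last holds). Time passes only in rows, so rows that repeat a pose let the fingers close. It gives the time, the measured TCP pose, the force and the opening at its end, in the units of the state.
- env.get_obs(): the state, without advancing time (a new reading comes with each control period).
- optics.read_camera(name): name is "scene" or "top" or "wrist"; returns a dict with "frame" (384x512x3 uint8, blue, green, red), "mtx" (3x3 intrinsics, pixels), "position" and "rotation" of the camera in the world. Camera axes: x right, y up, looking along -z (the intrinsics and any distortion apply to the point x, -y, -z); pixel columns grow to the right and rows downward; lengths in mm; the calibration is good to about 2 mm. A picture is of the moment at which its call begins. There is no depth.
- env.hand_in(): hands the job in, once; it reports no verdict.
Trained networks look in the newest picture that a camera, given by its name, has taken for a name from the list of things; names that differ only in an ending like _2 or _b are one class to them, and where a whole thing is asked for, a point or a joint stands for the part that bears it (a point fixed in the world has none). Each returns a list of dicts, best first, with "conf" (0 to 1); they miss things now and then, are a little off and sometimes report something else, mostly with a low value. They report only what shows in the picture. A call takes as long as a camera call.
- models.search_frame(camera, name): "centre" ([x, y, z] in mm, in world coordinates, good to about 4 mm: the middle of the surface that is visible of it).
- models.trace(camera, name): "mask" (384x512 bool, what is visible of it).
- models.mark_of(camera, name): "centre" ([x, y, z] in mm, in world coordinates, good to about 4 mm: a listed point, or the origin of a listed thing).
The state is a dict: "clock": time; "joints": joint angles; "qvel": joint speeds; "effort": joint torques, N m; "position": TCP position; "orientation": TCP orientation; "wrist_force": force on the tool from outside, world axes, zero at the start; "torque": the same for the moment, N m; "gripper_width": opening from 0.0 (shut) to 1.0 (fully open).
Only numpy, scipy, OpenCV 4.12 (cv2) and the standard library are available. Lean on these libraries where they do the work, as an engineer would, in place of code of your own. Each camera call takes 0.05 s, during which the arm holds its last target. There are 200 camera calls.

## Working session

There is one attempt and no reset: what is moved stays moved. The work goes in short steps, Python scripts to look and compute and a shell command to move; the robot and the scene stay as the last step left them, time stands still between calls to the robot, and variables do not carry over. Pictures are saved under pics/ and viewed, about 8 in all and at most 12, crops included, and the job is handed in when it is done.

```bash
mkdir -p pics; ls
python3 - <<'E'
from station import env, optics, models
import cv2,numpy as np
o=env.get_obs(); print({k:np.round(v,3).tolist() for k,v in o.items()})
ims=[]
for c in ["scene","top"]:
    r=optics.read_camera(c); ims.append(r["frame"]); print(c,np.round(r["position"]),np.round(r["rotation"],3).tolist())
    for n in ["blue_grip","blue_basket","blue_basket_hook","drip_rack","gap_mark","seat_level","left_basket","right_basket","dish","oil_bottle"]:
        print(c,n,[(round(d["conf"],2),np.round(d["centre"]).tolist()) for d in models.mark_of(c,n)[:2]])
cv2.imwrite("pics/a.png",np.hstack(ims)[:, :]) 
cv2.imwrite("pics/a.png",cv2.resize(np.vstack(ims),(800,1200))[:, :]) if 0 else [cv2.imwrite(f"pics/a{i}.png",m) for i,m in enumerate(ims)]
E
```

```text
pics
{'clock': 0.0, 'joints': [67.781, 15.848, 86.293, -0.001, 77.962, -6.934], 'qvel': [0.02, 0.029, -0.032, 0.065, 0.024, 0.01], 'effort': [-0.001, -40.457, -23.724, 0.07, 0.034, -0.0], 'position': [151.409, 554.167, 223.42], 'orientation': [-96.358, 89.897, -111.643], 'wrist_force': [0.073, 0.926, 0.187], 'torque': [-0.008, 0.027, 0.015], 'gripper_width': 1.001}
scene [  14. -370.  767.] [38.776, 0.127, -61.061]
scene blue_grip [(0.83, [445.0, 72.0, 131.0])]
scene blue_basket [(0.73, [544.0, -263.0, 129.0]), (0.63, [419.0, 76.0, 6.0])]
scene blue_basket_hook [(0.83, [446.0, 74.0, 102.0])]
scene drip_rack [(0.61, [542.0, -259.0, -2.0])]
scene gap_mark [(0.82, [546.0, -263.0, 130.0])]
scene seat_level [(0.66, [540.0, -264.0, 122.0])]
scene left_basket [(0.68, [518.0, -222.0, 23.0])]
scene right_basket [(0.96, [520.0, -311.0, 22.0])]
scene dish [(0.82, [433.0, 90.0, -1.0])]
scene oil_bottle [(0.69, [406.0, -78.0, -1.0])]
top [ 381. -108. 1142.] [6.139, -0.158, -88.475]
top blue_grip [(0.82, [448.0, 73.0, 132.0])]
top blue_basket [(0.78, [422.0, 77.0, 7.0])]
top blue_basket_hook [(0.6, [446.0, 72.0, 96.0])]
top drip_rack [(0.81, [544.0, -261.0, -3.0])]
top gap_mark [(0.58, [541.0, -262.0, 129.0])]
top seat_level [(0.97, [546.0, -264.0, 119.0])]
top left_basket [(0.66, [516.0, -218.0, 25.0])]
top right_basket [(0.82, [520.0, -307.0, 25.0])]
top dish [(0.86, [432.0, 89.0, -2.0]), (0.36, [542.0, -263.0, 126.0])]
top oil_bottle [(0.47, [408.0, -83.0, 4.0])]
```

View pics/a0.png

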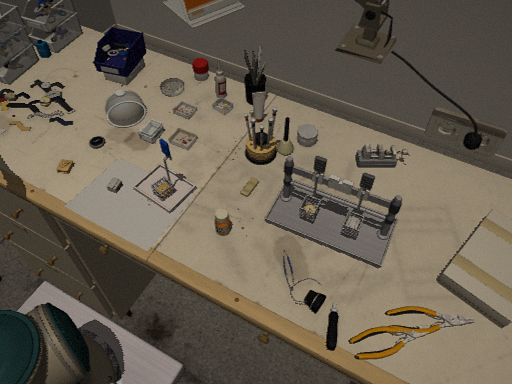

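View pics/a1.png

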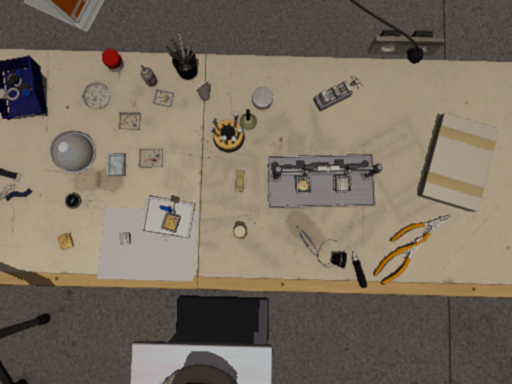

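The scene view shows the blue grip at (166,150), standing in the dish at (165,188), with the rack at (335,205) and the bottle at (222,222). The top view shows the grip at (167,208) and the gap on the rail at about (322,168). The networks agree with both pictures. Next I write a helper that works out the moves.

```bash
cat > h.py <<'E'
from station import env, optics, models
import cv2,numpy as np
from scipy.spatial.transform import Rotation as Ro
np.set_printoptions(suppress=True,precision=3)
def pose():
    o=env.get_obs(); return np.array(o["position"]),Ro.from_euler("xyz",o["orientation"],degrees=True).as_matrix()
def goal(yaw,flip=1):  # tool x down, tool y along world angle yaw
    a=np.radians(yaw); x=np.array([0,0,-1.]); y=flip*np.array([np.cos(a),np.sin(a),0]); return np.c_[x,y,np.cross(x,y)]
def plan(p,yaw=None):
    P,R=pose(); print("pos",P,"jaw yaw",np.degrees(np.arctan2(R[1,1],R[0,1])),"shift units",R.T@(np.array(p)-P)/30)
    if yaw is not None:
        for f in (1,-1): print(" turn units",f,np.degrees(Ro.from_matrix(R.T@goal(yaw,f)).as_rotvec())/8)
    print(" world->tool: +x",R.T[:,0],"+y",R.T[:,1])
def dirs(cam,names,n=4):
    acc={k:[] for k in names}
    for i in range(n):
        optics.read_camera(cam)
        for k in names:
            d=models.mark_of(cam,k)
            if d: acc[k].append(d[0]["centre"])
    return {k:np.median(v,0) for k,v in acc.items() if v}
E
python3 - <<'E'
from h import *
for n in ["dish","drip_rack","left_basket","right_basket"]:
    if n=="dish" or n=="drip_rack":
        r=optics.read_camera("top"); m=models.trace("top",n)
        if m:
            pts=cv2.findNonZero(m[0]["mask"].astype(np.uint8)); print(n,m[0]["conf"],cv2.minAreaRect(pts))
print(r["rotation"],r["mtx"])
plan([446,73,215],-6)
E
```

```text
dish 0.74 ((167.97998046875, 217.63999938964844), (49.073211669921875, 36.910980224609375), 8.13010311126709)
drip_rack 0.9 ((325.19366455078125, 180.54327392578125), (52.155723571777344, 113.95854949951172), 89.34893798828125)
[  6.139  -0.158 -88.475] [[489.231   0.    253.402]
 [  0.    489.231 190.651]
 [  0.      0.      1.   ]]
pos [151.633 554.685 224.296] jaw yaw 74.71297863562148 shift units [  0.309 -12.901  13.698]
 turn units 1 [10.089 -0.    -0.001]
 turn units -1 [-12.411   0.001  -0.   ]
 world->tool: +x [0.    0.264 0.965] +y [ 0.     0.965 -0.264]
```

```bash
python3 -m creep '[[40,0.3,-12.9,13.7,10.1,0,0],[40,0.3,-12.9,13.7,10.1,0,0],[40,0.3,-12.9,13.7,10.1,0,0],[40,0.3,-12.9,13.7,10.1,0,0],[40,0.3,-12.9,13.7,10.1,0,0]]'
python3 - <<'E'
from h import *
plan([446,73,215],-6)
E
```

```text
clock: 1.92
position: [315.4, 286.5, 219.6]
orientation: [97.8, 89.9, 28.4]
wrist_force: [0.8, -0.1, 0.3]
gripper_width: 0.504
pos [315.416 286.494 219.572] jaw yaw 20.680539408833436 shift units [0.153 1.559 8.195]
 turn units 1 [ 3.335 -0.004 -0.009]
 turn units -1 [-19.165   0.013  -0.005]
 world->tool: +x [0.001 0.936 0.353] +y [ 0.001  0.353 -0.936]
```

```bash
python3 -m creep '[[40,0.15,1.56,8.2,3.34,0,0],[40,0.15,1.56,8.2,3.34,0,0],[40,0.15,1.56,8.2,3.34,0,0],[40,0.15,1.56,8.2,3.34,0,0],[40,0.15,1.56,8.2,3.34,0,0]]'
python3 - <<'E'
from h import *
r=optics.read_camera("wrist"); cv2.imwrite("pics/w1.png",r["frame"]); print(r["position"],r["rotation"])
for n in ["blue_grip","blue_basket","blue_basket_hook"]:
    print(n,[(d["conf"],np.array(d["centre"])) for d in models.mark_of("wrist",n)[:1]])
m=models.trace("wrist","blue_grip")
if m: print(cv2.minAreaRect(cv2.findNonZero(m[0]["mask"].astype(np.uint8))),m[0]["mask"].sum())
plan([446,73,215],-6)
E
```

```text
clock: 2.55
position: [448.7, 71.6, 214.7]
orientation: [52.1, 89.9, -44.0]
wrist_force: [-0.8, 0.0, 0.8]
gripper_width: 0.425
[458.185 154.191 374.58 ] [-16.625  -0.061  -6.114]
blue_grip [(0.64, array([450.6,  72.9, 126.8]))]
blue_basket [(0.84, array([423.4,  83.3,   5.1]))]
blue_basket_hook [(0.82, array([447.3,  74.2,  98.8]))]
((241.05079650878906, 181.4121856689453), (69.12677764892578, 37.129974365234375), 48.46822738647461) 1272
pos [445.558  76.456 214.812] jaw yaw -5.609965356295879 shift units [-0.006  0.026  0.113]
 turn units 1 [ 0.049 -0.004  0.003]
 turn units -1 [-22.451  -0.005  -0.006]
 world->tool: +x [-0.     0.995 -0.098] +y [ 0.001 -0.098 -0.995]
```

View pics/w1.png

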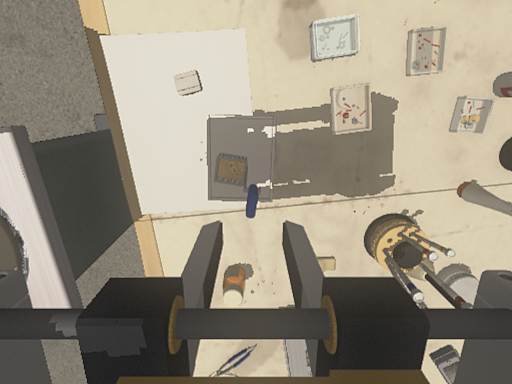

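The wrist view shows the blue grip at (252,200) and the basket at (231,168). The basket looks close to square with the jaws. I enlarge the crop to measure its yaw.

Run:
```python
import cv2
m=cv2.imread("pics/w1.png"); cv2.imwrite("pics/w1c.png",cv2.resize(m[110:230,195:295],None,fx=6,fy=5*1.0,interpolation=cv2.INTER_CUBIC))
```

```text
(no output)
```

View pics/w1c.png

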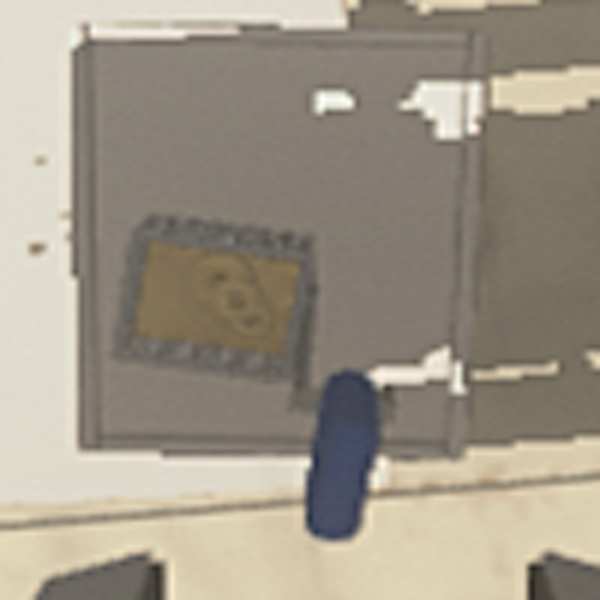

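```bash
cat >> h.py <<'E'
def ray(r,u,v,z,pos=None):
    R=Ro.from_euler("xyz",r["rotation"],degrees=True).as_matrix(); K=np.array(r["mtx"]); q=cv2.undistortPoints(np.float32([[[u,v]]]),K,np.float32(r.get("dist",[0,0,0,0])))[0,0]
    d=R@np.array([q[0],-q[1],-1]); p=np.array(r["position"]); return p+d*(z-p[2])/d[2]
E
python3 - <<'E'
from h import *
r=optics.read_camera("wrist"); print(r.keys(),r["position"],r["rotation"])
f=lambda u,v,z: ray(r,195+u/6,110+v/5,z)
for z,cs in ((34,[(135,228),(318,240),(300,378),(118,354)]),(20,[(145,240),(303,262),(290,355),(132,338)])):
    p=np.array([f(u,v,z) for u,v in cs])[:,:2]; a=lambda i,j:np.degrees(np.arctan2(*(p[j]-p[i])[::-1]))
    print(p.mean(0),"xdir",a(0,1),a(3,2),"ydir",a(3,0)-90,a(2,1)-90, np.linalg.norm(p[1]-p[0]),np.linalg.norm(p[3]-p[0]))
print(f(335,530,147),f(310,500,147),f(365,500,147))
cv2.imwrite("pics/w2.png",r["frame"])
E
```

```text
dict_keys(['frame', 'mtx', 'position', 'rotation']) [454.548 158.871 374.802] [-16.54    0.035  -5.622]
[422.043  85.21 ] xdir -10.16220381712242 -14.954937402256084 ydir -13.893827359005371 -11.993671850130383 35.990353490588866 30.967384530195808
[420.715  82.608] xdir -15.247725876450659 -13.223240712827574 ydir -13.682785346807748 -12.539253619475929 32.76093569485016 25.040314045731225
[444.444  69.127 147.   ] [441.529  74.781 147.   ] [449.109  74.037 147.   ]
```

```bash
python3 -m creep '[[40,0.7,0.18,0.06,0.97,0,0],[40,1.4,0.18,0.06,0.97,0,0],[40,1.4,0.18,0.06,0.97,0,0],[40,1.4,0.18,0.06,0.97,0,0]]'
python3 - <<'E'
from h import *
r=optics.read_camera("wrist"); cv2.imwrite("pics/w3.png",cv2.resize(r["frame"][90:290,150:350],(800,600))); print(r["position"],r["rotation"])
for n in ["blue_grip","blue_basket","blue_basket_hook"]:
    print(n,[(d["conf"],np.array(d["centre"])) for d in models.mark_of("wrist",n)[:1]])
plan([450.5,73,130.5],-13.5)
E
```

```text
clock: 3.35
position: [451.8, 73.6, 173.5]
orientation: [111.0, 89.9, 7.6]
wrist_force: [0.2, -0.1, 0.4]
gripper_width: 0.425
[471.724 154.244 333.51 ] [-16.546  -0.05  -13.404]
blue_grip [(0.98, array([449.5,  71.8, 128.6]))]
blue_basket [(0.6, array([423.2,  80. ,   6. ]))]
blue_basket_hook [(0.9, array([448.7,  73.5,  96.9]))]
pos [452.091  73.059 173.613] jaw yaw -13.457584865619264 shift units [ 1.437 -0.054  0.015]
 turn units 1 [ 0.005 -0.004 -0.012]
 turn units -1 [-22.495   0.019  -0.006]
 world->tool: +x [ 0.002  0.973 -0.233] +y [ 0.    -0.233 -0.973]
```

View pics/w3.png

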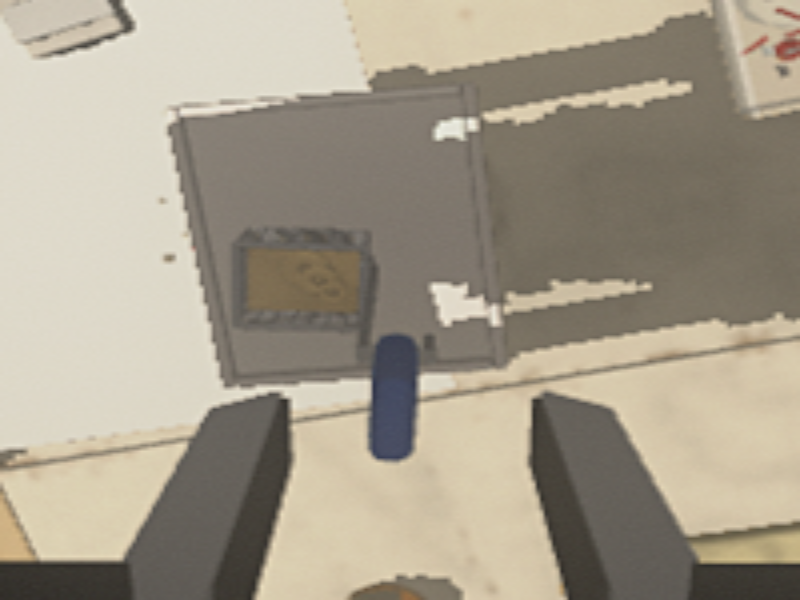

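The basket is now square with the jaws. The grip is at crop (393,400), about 2 mm left of the jaw centre. I go down, close and lift.

```bash
python3 -m creep '[[40,0.5,-0.07,0.02,0,0,0],[40,1.0,-0.07,0.02,0,0,0],[40,1.42,-0.07,0.02,0,0,0],[40,1.42,-0.07,0.02,0,0,0]]' && python3 -m creep '[[0,0,0,0,0,0,0],[0,0,0,0,0,0,0],[0,0,0,0,0,0,0],[0,0,0,0,0,0,0],[0,0,0,0,0,0,0]]' 25; python3 -c "
from h import *
o=env.get_obs();print(o['wrist_force'],o['torque'],o['gripper_width']*94)
plan([544,-263,240],2)"
```

```text
clock: 4.05
position: [448.9, 72.8, 129.6]
orientation: [-80.4, 89.9, 176.1]
wrist_force: [0.3, -0.0, -0.7]
gripper_width: 0.422
clock: 4.68
position: [449.1, 73.1, 130.5]
orientation: [-134.0, 89.9, 122.5]
wrist_force: [-1.6, 0.1, 5.3]
gripper_width: 0.085
[-1.606  0.104  5.285] [0.238 0.639 0.001] 7.95128570721993
pos [449.099  73.109 130.514] jaw yaw -13.495682066365822 shift units [-3.66   5.688 10.154]
 turn units 1 [-1.937 -0.005  0.004]
 turn units -1 [20.563  0.006  0.007]
 world->tool: +x [-0.     0.972 -0.233] +y [ 0.001 -0.233 -0.972]
```

```bash
python3 -m creep '[[0,-0.4,0,0,0,0,0],[0,-1.5,0,0,0,0,0],[0,-3,0,0,0,0,0],[0,-4.8,0,0,0,0,0],[0,-6.3,0,0,0,0,0]]' 25; python3 -c "
from h import *
o=env.get_obs();print(o['wrist_force'],o['torque'],o['gripper_width']*94)
plan([540,-263,320],2)"
```

```text
clock: 5.3
position: [449.8, 72.5, 321.8]
orientation: [93.0, 89.8, -10.5]
wrist_force: [-0.1, 0.7, -1.7]
gripper_width: 0.082
[-0.12   0.723 -1.663] [-0.12   0.037 -0.039] 7.7163921740519665
pos [449.794  72.504 321.794] jaw yaw -13.484312454638141 shift units [ 0.074  5.532 10.174]
 turn units 1 [-1.936  0.002 -0.02 ]
 turn units -1 [20.564 -0.029 -0.002]
 world->tool: +x [ 0.003  0.972 -0.233] +y [-0.001 -0.233 -0.972]
```

```bash
python3 -m creep '[[0,0,0.55,1,-0.4,0,0],[0,0,1.5,2.7,-0.9,0,0],[0,0,2.4,4.4,-1.4,0,0],[0,0,3.3,6.1,-1.94,0,0],[0,0,4.2,7.8,-1.94,0,0]]' && python3 -c "
from h import *
plan([540,-263,320],2)"
```

```text
clock: 5.92
position: [517.7, -186.3, 319.6]
orientation: [58.4, 89.9, -29.6]
wrist_force: [0.1, -0.3, -1.4]
gripper_width: 0.085
pos [ 517.746 -186.285  319.649] jaw yaw 2.0539299986499477 shift units [-0.009  0.65   2.582]
 turn units 1 [ 0.007  0.005 -0.008]
 turn units -1 [-22.493   0.012   0.007]
 world->tool: +x [0.001 0.999 0.036] +y [-0.001  0.036 -0.999]
```

```bash
python3 -m creep '[[0,0,0.3,1.3,0,0,0],[0,0,0.55,2.2,0,0,0],[0,0,0.65,2.55,0,0,0],[0,0,0.65,2.55,0,0,0]]'
python3 - <<'E'
from h import *
r=optics.read_camera("wrist"); cv2.imwrite("pics/w4.png",r["frame"]); cv2.imwrite("pics/w4c.png",cv2.resize(r["frame"][100:300,120:390],(800,592),interpolation=cv2.INTER_CUBIC)); print(r["position"],r["rotation"])
N=["gap_mark","seat_level","left_basket","right_basket","blue_basket_hook","drip_rack"]
for i in range(2):
  if i: optics.read_camera("wrist")
  for n in N: print(n,[(d["conf"],np.array(d["centre"])) for d in models.mark_of("wrist",n)[:2]])
plan([540,-263,320],2)
E
```

```text
clock: 6.42
position: [539.6, -259.9, 319.0]
orientation: [-147.5, 90.0, 124.5]
wrist_force: [-0.3, 0.7, -1.9]
gripper_width: 0.08
[ 537.474 -177.183  478.984] [-16.528   0.032   1.998]
gap_mark [(0.8, array([ 543. , -260. ,  130.6])), (0.53, array([410.5, -83.3,  -3. ]))]
seat_level [(0.71, array([ 540.8, -262.9,  122.3]))]
left_basket [(0.69, array([ 516.8, -224. ,   22. ]))]
right_basket [(0.65, array([ 520.3, -310.8,   25.2]))]
blue_basket_hook [(0.82, array([ 539.3, -259.5,  284.9]))]
drip_rack [(0.9, array([ 543.6, -263.2,    2.3])), (0.34, array([ 543.3, -261.1,  130.4]))]
gap_mark [(0.92, array([ 542.2, -263.8,  130.4]))]
seat_level [(0.83, array([ 540.8, -262.8,  121. ])), (0.48, array([ 513.5, -256.8,  196.1]))]
left_basket [(0.74, array([ 518.6, -222.4,   23.8])), (0.35, array([ 537.3, -255.2,  288.6]))]
right_basket [(0.78, array([ 519.4, -308.6,   29.1]))]
blue_basket_hook [(0.87, array([ 537.8, -259.2,  286.8]))]
drip_rack [(0.61, array([ 541.3, -263.8,    0.3]))]
pos [ 539.62  -259.884  319.18 ] jaw yaw 2.0425899086371158 shift units [-0.027  0.009  0.104]
 turn units 1 [ 0.005 -0.    -0.   ]
 turn units -1 [-22.495   0.001  -0.   ]
 world->tool: +x [0.    0.999 0.036] +y [ 0.     0.036 -0.999]
```

View pics/w4c.png

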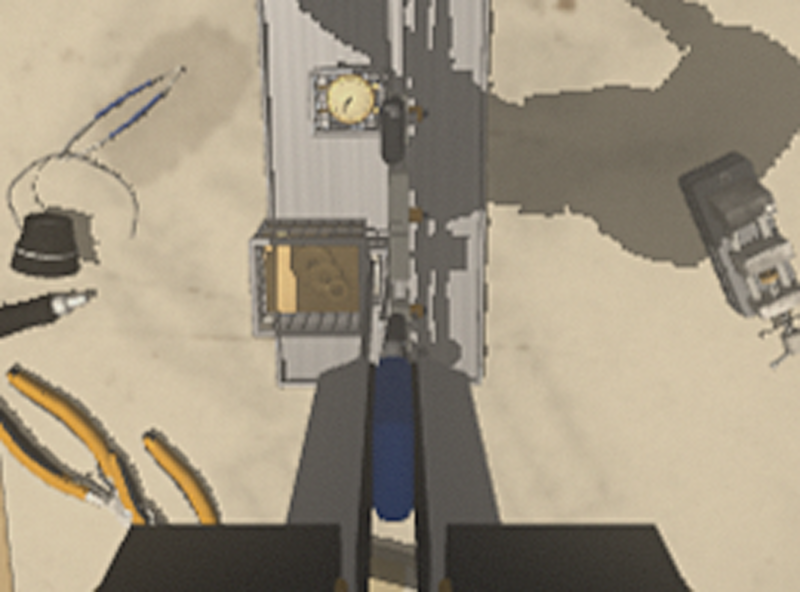

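The basket hangs straight, and the neighbours are at crop (350,100) and, hidden behind the held basket, near (395,312). The rack's saddles run along column 398. Next I enlarge the middle saddle.

Run:
```python
import cv2
m=cv2.imread("pics/w4.png"); cv2.imwrite("pics/w4d.png",cv2.resize(m[125:225,220:290],(560,600)if 0 else (420,600),interpolation=cv2.INTER_CUBIC))
```

```text
(no output)
```

View pics/w4d.png

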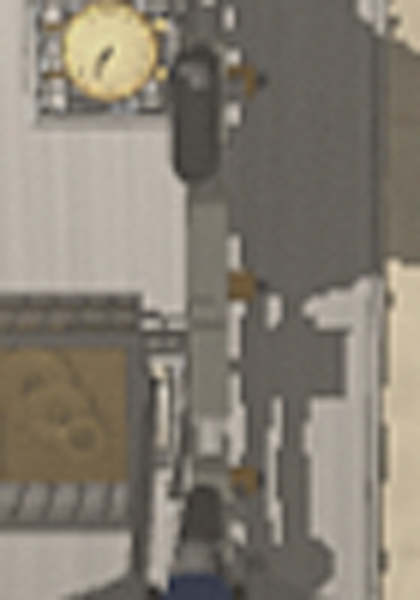

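The middle saddle spans rows 200–415 in the crop. Two edge lines at rows 297 and 323, column 208, look like the slot. I turn those pixels into positions.

Run:
```python
from h import *
K=optics.read_camera("wrist"); plan([0,0,0])
r=dict(mtx=K["mtx"],position=[537.474,-177.183,478.984],rotation=[-16.528,0.032,1.998])
f=lambda u,v,z: ray(r,220+u/6,125+v/6,z)
print("slot",f(208,310,128),"ends",f(208,200,128),f(208,415,128),"edges",f(189,310,128),f(227,310,128))
for v in (80,285,476): print("knob",f(240,v,115))
print("left grip top end",f(195,180,165),f(175,150,165),f(218,150,165))
print("tcp px", [cv2.projectPoints(np.float32([[0,0,0]]),np.zeros(3),np.zeros(3),np.array(K["mtx"]),None)[0].ravel()])
# project hook of held basket & TCP with camera model
P,R=pose(); C=Ro.from_euler("xyz",K["rotation"],degrees=True).as_matrix()
for q in (P,P+[0,0,16],P-[0,0,32]):
    d=C.T@(q-np.array(K["position"])); d=d*[1,-1,-1]; print("proj",(np.array(K["mtx"])@d/d[2])[:2], ((np.array(K["mtx"])@d/d[2])[:2]-[220,125])*6)
```

```text
pos [ 539.624 -259.906  319.138] jaw yaw 2.0400172682337754 shift units [ 10.639 -17.668  -9.297]
 world->tool: +x [-0.     0.999  0.036] +y [ 0.     0.036 -0.999]
slot [ 543.382 -263.935  128.   ] ends [ 542.527 -241.028  128.   ] [ 544.227 -286.601  128.   ] edges [ 539.466 -264.072  128.   ] [ 547.297 -263.798  128.   ]
knob [ 548.369 -218.207  115.   ]
knob [ 550.207 -261.435  115.   ]
knob [ 552.036 -304.452  115.   ]
left grip top end [ 539.512 -230.733  165.   ] [ 535.73  -225.433  165.   ] [ 543.451 -225.163  165.   ]
tcp px [array([252.181, 190.03 ], dtype=float32)]
proj [251.032 245.878] [186.19 725.27]
proj [250.92  259.415] [185.518 806.489]
proj [251.206 224.804] [187.236 598.822]
```

```bash
python3 -m creep '[[0,0.2,0.1,0.14,0,0,0],[0,1.2,0.1,0.14,0,0,0],[0,2.4,0.1,0.14,0,0,0],[0,3.4,0.1,0.14,0,0,0],[0,4.0,0.1,0.14,0,0,0]]' && python3 -m creep '[[0,0.3,0,0,0,0,0],[0,0.6,0,0,0,0,0],[0,0.7,0,0,0,0,0],[0,0.7,0,0,0,0,0]]'
python3 - <<'E'
from h import *
r=optics.read_camera("wrist"); cv2.imwrite("pics/w5.png",r["frame"]); cv2.imwrite("pics/w5c.png",cv2.resize(r["frame"][110:270,180:330],(750,600) if 0 else (560,598),interpolation=cv2.INTER_CUBIC)); print(r["position"],r["rotation"])
for n in ["gap_mark","seat_level","blue_basket_hook"]: print(n,[(d["conf"],np.array(d["centre"])) for d in models.mark_of("wrist",n)[:1]])
s=optics.read_camera("scene"); cv2.imwrite("pics/s5.png",cv2.resize(s["frame"][130:280,250:420],None,fx=4,fy=4,interpolation=cv2.INTER_CUBIC))
for n in ["gap_mark","seat_level","blue_basket_hook"]: print(n,[(d["conf"],np.array(d["centre"])) for d in models.mark_of("scene",n)[:1]])
o=env.get_obs();print(o["wrist_force"],o["torque"])
plan([542.8,-263.9,178],2.1)
E
```

```text
clock: 7.8
position: [542.1, -263.8, 196.7]
orientation: [-124.9, 89.8, 147.1]
wrist_force: [0.1, -0.3, -1.5]
gripper_width: 0.087
clock: 8.3
position: [542.9, -264.1, 178.5]
orientation: [61.1, 90.0, -26.8]
wrist_force: [0.4, 0.1, -1.8]
gripper_width: 0.083
[ 540.679 -181.235  338.386] [-16.584  -0.024   2.027]
gap_mark [(0.64, array([ 542.2, -264.3,  128.7]))]
seat_level [(0.63, array([ 539.8, -263.5,  124.3]))]
blue_basket_hook [(0.96, array([ 541.6, -262.6,  148.6]))]
gap_mark [(0.61, array([ 541.2, -263. ,  130.1]))]
seat_level [(0.78, array([ 541.3, -263.4,  122.8]))]
blue_basket_hook [(0.8, array([ 540.3, -266. ,  149.9]))]
[-0.963 -0.401 -0.936] [-0.076  0.027 -0.049]
pos [ 542.862 -264.035  178.396] jaw yaw 2.0408542703419243 shift units [ 0.013 -0.002 -0.005]
 turn units 1 [-0.007  0.001 -0.003]
 turn units -1 [22.493 -0.005 -0.002]
 world->tool: +x [0.    0.999 0.036] +y [-0.     0.036 -0.999]
```

View pics/w5c.png

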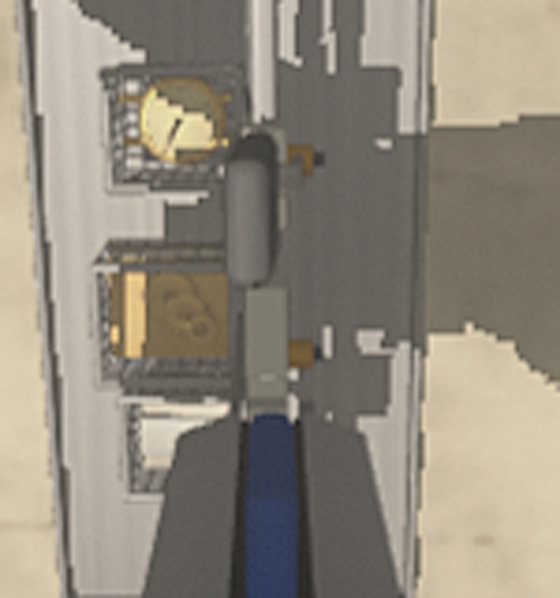

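The grip (column 272) sits over the saddle (columns 247–288) to within about 0.5 mm in x. The neighbours hang undisturbed. I go down slowly with the legs straddling the saddle and watch the force.

```bash
python3 - <<'E'
from h import *
K=optics.read_camera("wrist")
print("line",ray(K,180+267/3.733,110+378/3.7375,128),K["position"])
E
python3 -m creep '[[0,0.15,-0.01,0,0,0,0],[0,0.2,-0.01,0,0,0,0],[0,0.23,-0.01,0,0,0,0],[0,0.26,-0.01,0,0,0,0],[0,0.29,-0.01,0,0,0,0]]' && python3 -m creep '[[0,0.03,0,0,0,0,0],[0,0.06,0,0,0,0,0],[0,0.1,0,0,0,0,0],[0,0.14,0,0,0,0,0],[0,0.18,0,0,0,0,0]]'
```

```text
line [ 542.948 -260.651  128.   ] [ 540.585 -181.157  338.325]
clock: 9.38
position: [542.5, -264.0, 169.4]
orientation: [95.3, 90.0, 7.3]
wrist_force: [-0.0, 0.4, -1.9]
gripper_width: 0.085
clock: 10.0
position: [542.5, -264.0, 164.0]
orientation: [143.3, 90.0, 55.3]
wrist_force: [-0.2, -0.4, -2.2]
gripper_width: 0.081
```

```bash
python3 -m creep '[[0,0.02,0,0,0,0,0],[0,0.04,0,0,0,0,0],[0,0.06,0,0,0,0,0],[0,0.08,0,0,0,0,0],[0,0.1,0,0,0,0,0]]' && python3 -m creep '[[0,0.01,0,0,0,0,0],[0,0.02,0,0,0,0,0],[0,0.03,0,0,0,0,0],[0,0.04,0,0,0,0,0],[0,0.05,0,0,0,0,0]]'
```

```text
clock: 10.62
position: [542.5, -264.0, 161.0]
orientation: [153.4, 90.0, 65.4]
wrist_force: [0.4, -0.5, -0.7]
gripper_width: 0.082
clock: 11.25
position: [542.5, -264.0, 159.6]
orientation: [129.5, 90.0, 41.5]
wrist_force: [0.4, -0.6, -2.4]
gripper_width: 0.083
```

```bash
python3 -m creep '[[0,0.01,0,0,0,0,0],[0,0.02,0,0,0,0,0],[0,0.03,0,0,0,0,0],[0,0.03,0,0,0,0,0]]'; python3 -c "
from h import *
o=env.get_obs();print(o['wrist_force'],o['torque'],pose()[0])"
```

```text
clock: 11.75
position: [542.5, -264.0, 158.6]
orientation: [177.5, 90.0, 89.6]
wrist_force: [0.0, -0.4, -0.6]
gripper_width: 0.083
[ 0.001 -0.351 -0.582] [-0.032  0.062  0.016] [ 542.462 -264.008  158.622]
```

```bash
python3 -m creep '[[0,0.01,0,0,0,0,0],[0,0.02,0,0,0,0,0],[0,0.03,0,0,0,0,0],[0,0.03,0,0,0,0,0]]'; python3 -c "
from h import *
o=env.get_obs();print(o['wrist_force'],o['torque'],pose()[0])"
```

```text
clock: 12.25
position: [542.5, -264.0, 157.7]
orientation: [-164.3, 90.0, 107.7]
wrist_force: [0.2, 0.1, -2.0]
gripper_width: 0.083
[ 0.186  0.071 -2.037] [-0.042  0.007 -0.043] [ 542.451 -263.981  157.703]
```

```bash
python3 -m creep '[[0,0.01,0,0,0,0,0],[0,0.02,0,0,0,0,0],[0,0.03,0,0,0,0,0],[0,0.04,0,0,0,0,0],[0,0.05,0,0,0,0,0]]';  python3 -m creep '[[0,0.01,0,0,0,0,0],[0,0.02,0,0,0,0,0],[0,0.03,0,0,0,0,0],[0,0.04,0,0,0,0,0],[0,0.05,0,0,0,0,0]]'; python3 -c "
from h import *
o=env.get_obs();print(o['wrist_force'],o['torque'],pose()[0])"
```

```text
clock: 12.88
position: [542.5, -264.0, 156.2]
orientation: [162.7, 90.0, 74.8]
wrist_force: [-0.1, -0.1, -1.7]
gripper_width: 0.085
clock: 13.5
position: [542.4, -264.0, 154.7]
orientation: [-173.1, 90.0, 98.9]
wrist_force: [-0.5, 1.1, -1.1]
gripper_width: 0.084
[-0.457  1.095 -1.062] [-0.077  0.045  0.048] [ 542.441 -264.003  154.721]
```

```bash
python3 -m creep '[[0,0.01,0,0,0,0,0],[0,0.02,0,0,0,0,0],[0,0.03,0,0,0,0,0],[0,0.04,0,0,0,0,0],[0,0.05,0,0,0,0,0]]';  python3 -m creep '[[0,0.01,0,0,0,0,0],[0,0.02,0,0,0,0,0],[0,0.02,0,0,0,0,0]]'; python3 -c "
from h import *
o=env.get_obs();print(o['wrist_force'],o['torque'],pose()[0])"
```

```text
clock: 14.12
position: [542.5, -264.0, 153.2]
orientation: [155.1, 90.0, 67.1]
wrist_force: [0.1, 0.4, -1.5]
gripper_width: 0.079
clock: 14.5
position: [542.4, -264.0, 152.6]
orientation: [-152.5, 90.0, 119.5]
wrist_force: [0.2, 0.1, -1.6]
gripper_width: 0.083
[ 0.182  0.142 -1.565] [-0.01   0.026 -0.036] [ 542.427 -264.     152.6  ]
```

```bash
python3 -m creep '[[0,0.006,0,0,0,0,0],[0,0.012,0,0,0,0,0],[0,0.018,0,0,0,0,0],[0,0.018,0,0,0,0,0]]';  python3 -m creep '[[0,0.006,0,0,0,0,0],[0,0.012,0,0,0,0,0],[0,0.018,0,0,0,0,0],[0,0.018,0,0,0,0,0]]'
```

```text
clock: 15.0
position: [542.5, -264.1, 152.5]
orientation: [75.1, 90.0, -12.9]
wrist_force: [-1.2, 1.1, 2.7]
gripper_width: 0.082
clock: 15.5
position: [542.6, -264.1, 152.5]
orientation: [60.2, 90.0, -27.8]
wrist_force: [-2.0, 0.9, 5.9]
gripper_width: 0.082
```

Contact came at z = 152.5, which puts the hook point at 121 mm, 7 mm below the saddle top, with no resistance on the way. I ease the load off, test that the slot walls hold it sideways, and look.

```bash
python3 -m creep '[[0,-0.02,0,0,0,0,0],[0,-0.02,0,0,0,0,0]]'; python3 -m creep '[[0,0,0,0.025,0,0,0],[0,0,0,0.05,0,0,0],[0,0,0,0.05,0,0,0]]';python3 -m creep '[[0,0,0,-0.05,0,0,0],[0,0,0,-0.1,0,0,0],[0,0,0,-0.1,0,0,0]]';python3 -m creep '[[0,0,0,0.025,0,0,0],[0,0,0,0.05,0,0,0],[0,0,0,0.05,0,0,0]]'
python3 - <<'E'
from h import *
s=optics.read_camera("scene"); cv2.imwrite("pics/s6.png",cv2.resize(s["frame"][140:280,255:410],None,fx=4,fy=4,interpolation=cv2.INTER_CUBIC))
for n in ["gap_mark","blue_basket_hook","left_basket","right_basket"]: print(n,[(d["conf"],np.array(d["centre"])) for d in models.mark_of("scene",n)[:1]])
E
```

```text
clock: 15.75
position: [542.5, -264.0, 152.5]
orientation: [66.2, 90.0, -21.8]
wrist_force: [-1.1, 1.4, 4.3]
gripper_width: 0.085
clock: 16.12
position: [542.5, -264.3, 152.5]
orientation: [175.0, 89.9, 87.1]
wrist_force: [-1.6, 3.2, 6.0]
gripper_width: 0.086
clock: 16.5
position: [542.6, -263.7, 152.5]
orientation: [11.3, 89.9, -76.6]
wrist_force: [-1.3, -2.6, 5.2]
gripper_width: 0.084
clock: 16.88
position: [542.6, -263.9, 152.5]
orientation: [140.4, 90.0, 52.4]
wrist_force: [-1.9, -0.7, 6.0]
gripper_width: 0.083
gap_mark [(0.72, array([ 540.1, -263.7,  129.7]))]
blue_basket_hook [(0.66, array([ 541.1, -264.7,  122.9]))]
left_basket [(0.56, array([ 516.7, -220.4,   24.7]))]
right_basket [(0.91, array([ 520.5, -308.7,   21.6]))]
```

View pics/s6.png

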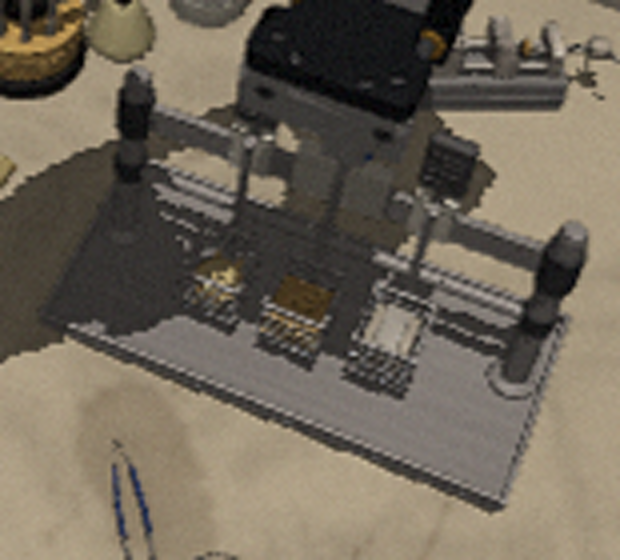

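The blue basket hangs level with the two grey ones in the gap (crop (295,310)). Sideways pushes met the slot walls on both sides, so the hook is seated. I ease off the last of the load, open and withdraw.

```bash
python3 -m creep '[[0,-0.015,0,0,0,0,0],[0,-0.015,0,0,0,0,0],[0,-0.015,0,0,0,0,0]]'; python3 -m creep '[[14,0,0,0,0,0,0],[20,0,0,0,0,0,0],[36,0,0,0,0,0,0],[36,0,0,0,0,0,0],[36,0,0,0,0,0,0]]'; python3 -c "
from h import *
o=env.get_obs();print(o['wrist_force'],o['gripper_width']*94)"
```

```text
clock: 17.5
position: [542.5, -263.9, 152.5]
orientation: [169.1, 90.0, 81.1]
wrist_force: [-0.9, -0.3, 3.3]
gripper_width: 0.081
clock: 18.12
position: [542.5, -263.9, 152.6]
orientation: [175.9, 90.0, 87.9]
wrist_force: [0.3, -0.7, 1.0]
gripper_width: 0.384
[ 0.254 -0.671  1.036] 36.12896694897875
```

```bash
python3 -m creep '[[36,-0.3,0,0,0,0,0],[36,-0.8,0,0,0,0,0],[36,-1.6,0,0,0,0,0],[36,-2.6,0,0,0,0,0],[36,-3.6,0,0,0,0,0]]'; python3 -m creep '[[36,-1,0,-1.5,0,0,0],[36,-2,0,-3,0,0,0],[36,-2.4,0,-4,0,0,0],[36,-2.4,0,-4,0,0,0]]'
python3 - <<'E'
from h import *
s=optics.read_camera("scene"); a=cv2.resize(s["frame"][140:280,200:410],None,fx=3.8,fy=3.8,interpolation=cv2.INTER_CUBIC)
N=["gap_mark","seat_level","blue_grip","blue_basket_hook","left_basket","right_basket","oil_bottle"]
for n in N: print(n,[(d["conf"],np.array(d["centre"])) for d in models.mark_of("scene",n)[:1]])
w=optics.read_camera("wrist"); cv2.imwrite("pics/s7.png",a); cv2.imwrite("pics/w7.png",w["frame"])
for n in N[:4]: print(n,[(d["conf"],np.array(d["centre"])) for d in models.mark_of("wrist",n)[:1]])
E
```

```text
clock: 18.75
position: [542.6, -264.1, 263.0]
orientation: [59.6, 89.9, -28.4]
wrist_force: [0.3, 0.0, 0.3]
gripper_width: 0.383
clock: 19.25
position: [538.6, -142.5, 335.6]
orientation: [70.6, 89.7, -17.2]
wrist_force: [0.3, -0.6, 0.2]
gripper_width: 0.383
gap_mark [(0.88, array([ 545.7, -262.9,  130.1]))]
seat_level [(0.68, array([ 541.7, -263. ,  120.3]))]
blue_grip [(0.57, array([ 539.2, -266.6,  153.9]))]
blue_basket_hook [(0.71, array([ 536.2, -265.9,  123.8]))]
left_basket [(0.94, array([ 518.7, -223.7,   25.3]))]
right_basket [(0.88, array([ 520.9, -312.5,   19.6]))]
oil_bottle [(0.55, array([406. , -78.4,  -1.7]))]
gap_mark [(0.68, array([ 542.8, -265.6,  126.2]))]
seat_level [(0.71, array([ 538.9, -263.6,  121.8]))]
blue_grip [(0.67, array([ 539.9, -262.5,  152. ]))]
blue_basket_hook [(0.95, array([ 541. , -263.5,  120.1]))]
```

View pics/s7.png

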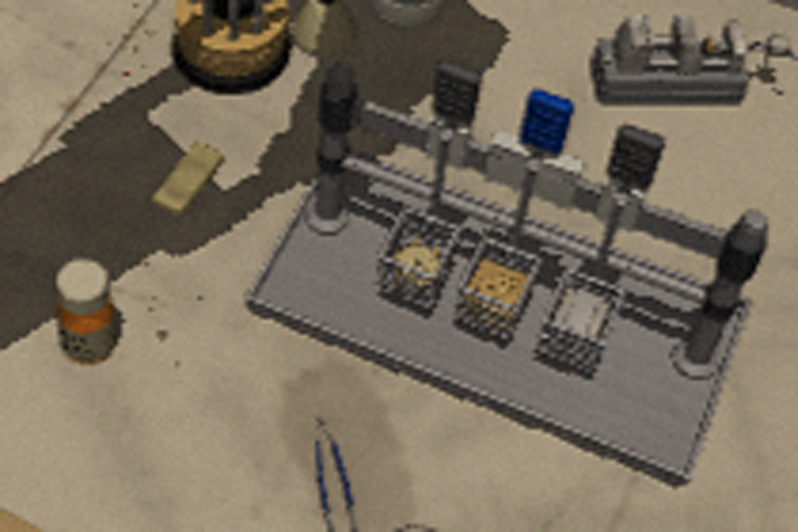

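The blue grip at crop (548,122) hangs in line with the grey ones at (457,95) and (635,155). All three baskets are level and the bottle stands at (87,310). The hook height reads about 121 mm. I hand in.

```bash
python3 -c "
from station import env
print(env.hand_in())"
```

```text
the job is handed in; nothing more can be done
None
```

The blue-grip basket is hanging in the empty place between the two grey-grip baskets, with its hook in the slot of the middle saddle. I handed the job in at about 20 s.

- **Lowering and slot:** I found the slot in a wrist-camera picture and lowered the basket slowly over the saddle. The hook went straight into the slot without touching the flat top, so I did not have to feel along the saddle for it.
- **Seating:** The hook met the slot floor at 121 mm, the expected height for fully home. Before I let go, small sideways pushes met the slot walls on both sides (+3.2 and −2.6 N). The upward force I read on the tool during all this was no more than about 6 N.
- **Last checks after release:** In the final picture the three baskets hang level and the oil bottle is standing. The gripper is clear, with the wrist force near zero. The networks put the neighbouring baskets and the bottle within their error of where they started.
- **Where the checks disagreed:** The networks gave hook heights of 120.1 mm (wrist) and 123.8 mm (scene). The scene camera also put the hook about 5 mm off in x from the wrist camera (536.2 against 541.0). The height difference is within the roughly 4 mm error and the x difference is just about at it. The contact height and side-push tests are the firmer evidence.

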